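# Unclamp a wax block from the carving fixture and weigh it

## Robot

A 6-joint arm with a two-finger parallel gripper is mounted at the origin on a cart in front of the work surface, level with it; the furniture and walls round the work are solid. World frame = base frame: x ahead of the robot, y to its left, z up, the work surface at z = 0. Lengths are in m, angles in rad, forces in N, time in s.
With the tool pointing down it reaches from about 0.425 to 1.125 m from the base axis. Payload 14.9 kg.
Tool frame: the origin (TCP) lies at the very end of the fingers, on their centre line; the grasp point (between the pads) lies r.pinch_z behind it (r.pinch_z is the distance from the TCP to the grasp point, in m); z points along the fingers, y is the line along which they close (so a half turn about z gives the same grasp; the last joint's range is limited). The gripper opens to 91 mm and grips with 3 to 60 N. Pads are 32 mm wide; open, the fingers measure 118 mm over their backs; the gripper's body (76 mm by 178 mm) begins 60 mm behind the grasp point.
Start: joints at [1.081, 0.379, 1.734, -0, 1.028, -0.033], TCP at [0.309, 0.628, 0.214] pointing down, gripper open.
Joint ranges: [-2.77, 2.77], [-0.74, 2.19], [0, 2.66], [-1.06, 4.2], [0.31, 2.87], [-3.08, 3.08]. Speed limits (rad/s): [1.89, 1.89, 2.39, 3.14, 3.14, 3.14].

## Interface

Orientations are given as a 3x3 rotation matrix whose columns are the frame's x, y, z axes.
In Python, from station import sensors, optics, finish_job, r gives the robot as it stands.
- The arm moves only by the tool play_rows, never from a script. Its argument "plan" is a list of rows, each an object of numbers: "wx", "wy", "wz": the turn, a rotation vector about the tool's x, y, z in rad; "x", "y", "z": the shift along the tool's x, y, z in cm; "fingers": the gripper's target within -1 to 1 (fully open at 1, half-way at 0, shut at -1). In form: [{"wx": .., "wy": .., "wz": .., "x": .., "y": .., "z": .., "fingers": ..}, ...]. A call has 1 to 8 rows; each row is the pose to reach, as a shift and turn from the pose commanded when the call began, along the tool's axes at that moment; what a row does not reach only later rows make up. A row lasts 1/8 s, in which the tool goes at most 62.5 mm and 10.7 degrees, less where a joint would pass 70% of its speed; a pose out of reach is approached as far as the arm can. A call with a gripper value outside its range is refused whole. The fingers move at their own pace and stop on an object; the grip force is fixed at half the most. Time passes only in rows, so rows that repeat a pose let the fingers close. It gives the time, the measured TCP pose, the force, the opening and the grip force at its end, in the units of the state.
- sensors.observe(): the state, without advancing time (a new reading comes with each control period).
- optics.get_image(name): name is "scene" or "top"; returns (picture, depth): 400x640x3 uint8, red, green, blue; 400x640 float32, m along the optical axis (not along the pixel's ray), 0 where there is no reading.
- optics.calibration(name): a dict with "fx", "fy", "cx", "cy" (pixels), "camera_from_world" (4x4, takes a point from world to camera coordinates). Camera axes: x right, y down, z forward; pixel columns grow to the right and rows downward; lengths in m; the calibration is good to about 2 mm. A picture is of the moment at which its call begins. calibration takes no time and is no camera call.
- finish_job(): hands the job in; it is judged then, once.
The state is a dict: "clock": time; "joint_positions": joint angles; "joint_vel": joint speeds; "tau": joint torques, N m; "tcp_pos": TCP position; "tcp_rot": TCP orientation; "force": force on the tool from outside, world axes, zero at the start; "ft_torque": the same for the moment, N m; "finger_gap": opening from 0.0 (shut) to 1.0 (fully open); "finger_force": force on a finger pad.
Only numpy, scipy, OpenCV 4.12 (cv2) and the standard library are available. Lean on these libraries where they do the work, as an engineer would, in place of code of your own. Each camera call takes 0.05 s, during which the arm holds its last target. There are 200 camera calls.

## Task

The wax block on the sloping carving fixture is carved and has to be weighed: flip the toggle clamp's handle fully up so that its arm stands clear, then lift the block out of the fixture. Lay it gently on the pan of the bench balance, the same side up, flat, centred and lengthwise on the pan so that nothing hangs over, and let go. Leave the clamp open and the other tools where they lie.

Things in the scene. Friction and masses are not known exactly. Their poses are not given: they have to be found in the camera images.
- nest (a point): Carving fixture's seat: centre of the plane the wax block rests on, 43 mm above the bench, sloping 25 degrees, low side toward the robot's left front. Axes: x up the slope; y level, toward the toggle clamp; z square to the slope, up, leaning 25 degrees to the low side. Two steel rest strips (36 mm along x, at y = -40..-16 and 16..40 mm) carry the block 3 mm above the fixture's plate.
- fixture_plate: Aluminium plate of the fixture, 110 mm along the slope (x -55..55), 210 mm across (y -60..150), 8 mm thick, on a dark base fixed to the bench. Origin: 3 mm below nest, same axes. Three 10 mm steel dowels, 17 mm tall, stop the block: at (-31, -30), (-31, 30) on its low side, (0, -51) at the end away from the clamp. All else round the block is open.
- wax_center (a point): Centre of the block of green carving wax, 50 (x) x 90 (y) x 24 mm (z), about 110 g, one end corner cut off; axes along its edges. At the start it lies in the seat, its axes parallel to the nest's (y toward the clamp), its centre 12 mm above the nest.
- clamp_arm (a joint): Angle of the toggle clamp's arm (rad): 0 = its rubber-tipped spindle is down on the block's top, 18 mm from the block's centre toward the clamp; about 1.75 = fully up, leaning away from the block, at nest y 70 to 105 mm. The handle drives it through a toggle link that locks past dead centre: pushing or pulling the arm itself does not open it.
- clamp_handle (a joint): Angle of the clamp's handle (rad): 0 = down and locked, parallel to the plate and pointing away from the block; 1.40 = fully up, nearly square to the plate, at its stop, its end then 190 mm above the bench. It turns on a fixed pin (handle_pin), takes only a few newtons and stays where it is left.
- grip (a point): Middle of the handle's black rubber grip, a round bar 18 mm thick, 72 mm long; its free end is 23 mm beyond this point. Handle down: the grip runs along nest +y past the end of the plate and this point is at (0, 203, 48) mm in the nest's frame. It moves on an arc about handle_pin, square to nest x. Site y axis: along the grip to its free end.
- handle_pin (a point): Fixed pin on which the clamp's handle turns, at (0, 108, 22) mm in the nest's frame (same axes). The pin lies along x; the handle lifts by a positive turn about x. Handle down: grip is at (0, 95, 26) mm from here.
- pan (a point): Centre of the top of the bench balance's flat rectangular steel pan, 49 mm above the bench. Pan: 90 mm (x) by 120 mm (y), 3 mm thick. The balance is a low white box, 165 mm (x) by 140 mm (y), 40 mm high under the pan, fixed; its sloped front with display and keys is at -x, toward the robot, and the housing spans x = -104..60 mm from here. Axes: x toward the back, y along the pan's length, z up.
- file: Bystander, loose on the bench: half-round hand file, 223 mm long, black and yellow grip; origin under its middle, on the bench.
- graver: Bystander, loose on the bench: graver, 157 mm long, turned wooden grip 23 mm thick with a thin steel blade; origin under its middle, on the bench.
- wax_ring: Bystander, loose on the bench: small ring of green carving wax, 30 mm across, 10 mm high; origin under its middle, on the bench.
- eraser: Bystander, loose on the bench: blue and white eraser, 23 x 52 x 12 mm; origin under its middle, on the bench.
- pencil: Bystander, loose on the bench: black pencil, 9 mm thick, 154 mm long; origin under its middle, on the bench.
Mind the look-alikes: they are no part of the job. Leave any brown look-alike of the part that bears wax_center alone.

How it is judged:
By the outcome, as a careful person would: the job done as asked, in the order asked, and still so for the second after the job is handed in, with the robot touching nothing.
It also fails if it takes over 58 s, if anything falls off the work surface, if the arm or the gripper's body presses on something with over 40 N, if the wrist force passes 120 N, or if a joint passes its speed limit or range.

## Working session

There is one attempt and no reset: what is moved stays moved. The work goes in short steps, Python scripts to look and compute and a tool call to move; the robot and the scene stay as the last step left them, time stands still between calls to the robot, and variables do not carry over. Pictures are saved under pics/ and viewed, at most 10 in all, crops included, and the job is handed in when it is done.

Besides the shell and the picture viewer there is one more tool, called after "Request:" by a JSON object that holds its "fn" and its "kwargs". play_rows: Moves the arm, as the interface text tells. Its arguments: {"type":"object","properties":{"plan":{"type":"array","items":{"type":"object","properties":{"wx":{"type":"number"},"wy":{"type":"number"},"wz":{"type":"number"},"x":{"type":"number"},"y":{"type":"number"},"z":{"type":"number"},"fingers":{"type":"number"}}}}},"required":["plan"]}

```bash
ls; mkdir -p pics; python3 - <<'E'
from station import sensors, optics, r
import cv2, numpy as np
for n in ("scene","top"):
    p,d=optics.get_image(n); cv2.imwrite(f"pics/{n}0.png",p[:,:,::-1]); np.save(f"{n}0d.npy",d)
    print(n,{k:np.round(v,3).tolist() for k,v in optics.calibration(n).items()})
s=sensors.observe(); print({k:np.round(v,3).tolist() for k,v in s.items()}); print(r.pinch_z)
E
```

```text
pics
scene {'fx': 438.313, 'fy': 438.313, 'cx': 320.714, 'cy': 193.359, 'camera_from_world': [[0.619, -0.786, -0.013, -0.415], [-0.378, -0.282, -0.882, 0.263], [0.689, 0.55, -0.471, 1.106], [0.0, 0.0, 0.0, 1.0]]}
top {'fx': 408.597, 'fy': 408.597, 'cx': 314.413, 'cy': 199.19, 'camera_from_world': [[0.025, -0.999, -0.023, -0.09], [-0.998, -0.024, -0.061, 0.565], [0.061, 0.024, -0.998, 1.114], [0.0, 0.0, 0.0, 1.0]]}
{'clock': 0.1, 'joint_positions': [1.081, 0.379, 1.735, 0.0, 1.029, -0.033], 'joint_vel': [0.001, -0.004, -0.003, 0.001, -0.0, -0.001], 'tau': [0.002, -76.505, -43.529, 0.065, 0.04, 0.0], 'tcp_pos': [0.309, 0.628, 0.213], 'tcp_rot': [[-0.897, 0.441, -0.0], [0.441, 0.897, -0.001], [0.0, -0.001, -1.0]], 'force': [0.247, -0.261, 0.131], 'ft_torque': [-0.021, 0.036, 0.021], 'finger_force': 0.0, 'finger_gap': 1.001}
0.0188
```

View pics/scene0.png

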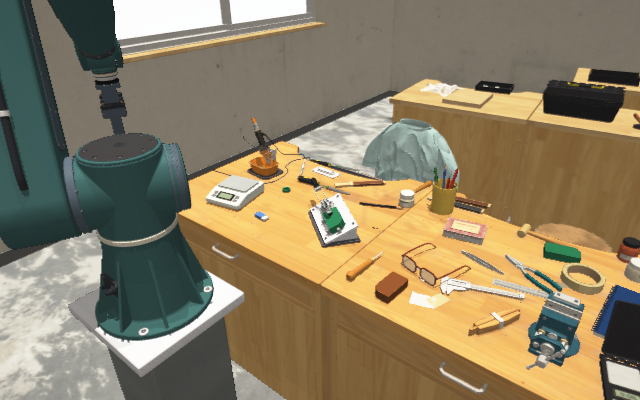

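View pics/top0.png

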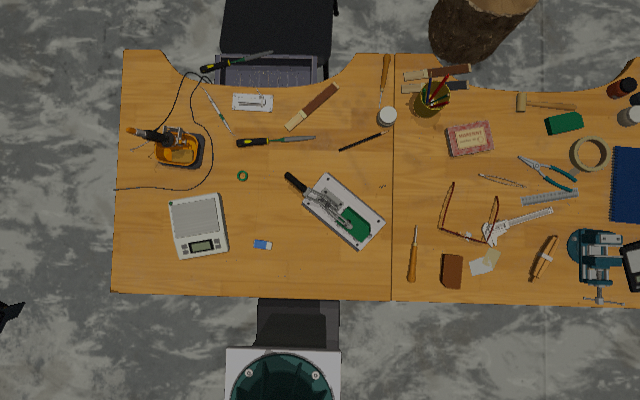

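The top view shows the fixture with a green block at (356,223), the clamp handle's grip at (295,183) and the balance at (198,222). Candidates for the wax block are the green block in the fixture at (356,223), a green box at (564,123) and a brown block at (452,271). I choose (356,223), since it sits on the fixture under the clamp, and check it in a crop.

```bash
python3 - <<'E'
import cv2, numpy as np
a=cv2.imread("pics/top0.png")[160:260,270:400]; b=cv2.imread("pics/scene0.png")[180:255,295:375]
a=cv2.resize(a,(780,600),interpolation=cv2.INTER_CUBIC)[:, :]
cv2.imwrite("pics/c1.png",a)
cv2.imwrite("pics/c2.png",cv2.resize(b,(640,600),interpolation=cv2.INTER_CUBIC))
E
```

```text
(no output)
```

View pics/c1.png

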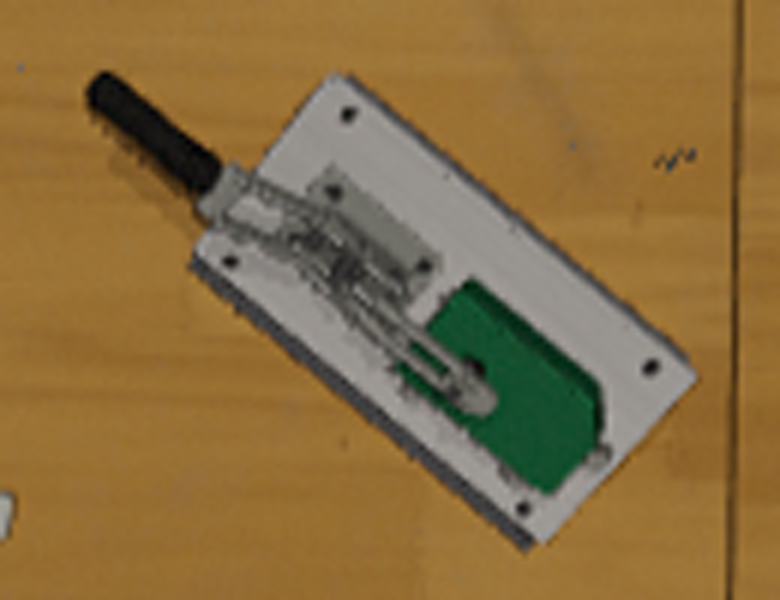

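View pics/c2.png

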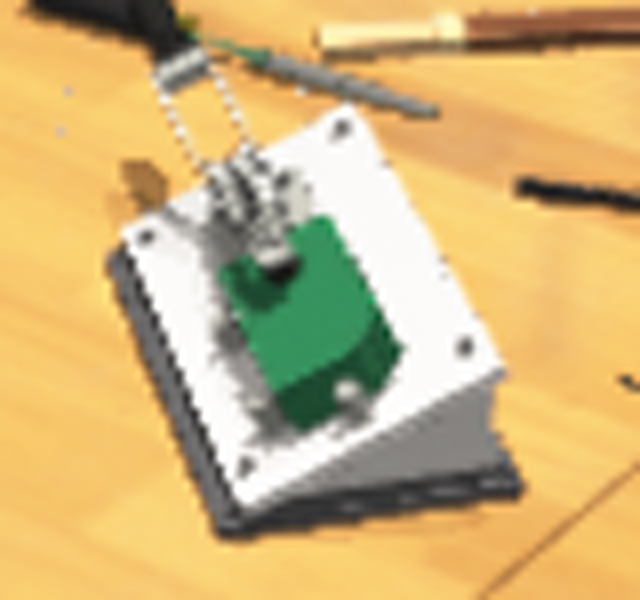

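The crops show the block under the clamp spindle, with its cut corner at the up-slope end away from the clamp. The plate corners are clear in both crops, so I fit the fixture pose from them.

```bash
cat > h.py <<'E'
import numpy as np, cv2
from scipy.optimize import least_squares
from scipy.spatial.transform import Rotation as R
from station import optics
K={n:optics.calibration(n) for n in("scene","top")}
def proj(n,P):
    k=K[n]; T=np.array(k["camera_from_world"]); c=np.asarray(P)@T[:3,:3].T+T[:3,3]
    return np.c_[k["fx"]*c[:,0]/c[:,2]+k["cx"],k["fy"]*c[:,1]/c[:,2]+k["cy"]]
def cloud(n,d):
    k=K[n]; T=np.array(k["camera_from_world"]); v,u=np.mgrid[:400,:640]
    c=np.stack([(u-k["cx"])/k["fx"]*d,(v-k["cy"])/k["fy"]*d,d],-1)
    return (c-T[:3,3])@T[:3,:3]
def nestR(yaw): return (R.from_euler("z",yaw)*R.from_euler("y",-25,degrees=True)).as_matrix()
E
python3 - <<'E'
from h import *
obs={"top":np.array([[338,74],[695,376],[540,545],[195,250]])/6-.4+[270,160],
"scene":np.array([[355,105],[503,372],[240,500],[122,232]])/8-.4+[295,180]}
C=np.array([[55,150,-3],[55,-60,-3],[-55,-60,-3],[-55,150,-3]])/1e3
def f(q): 
    W=C@nestR(q[2]).T+[q[0],q[1],.043]
    return np.concatenate([proj(n,W)-obs[n] for n in obs]).ravel()
s=least_squares(f,[.5,-.1,-.7]); print(s.x,np.round(f(s.x),1))
N=nestR(s.x[2]);o=np.array([*s.x[:2],.043]);print(N.round(3))
for nm,p in dict(pin=(0,108,22),grip=(0,203,48),wax=(0,0,12),spin=(0,18,24)).items(): print(nm,(N@(np.array(p)/1e3)+o).round(4), proj("top",[N@(np.array(p)/1e3)+o]).round(0))
np.save("nest.npy",np.r_[o,s.x[2]])
for n in("top","scene"):
    d=np.load(n+"0d.npy");P=cloud(n,d);rgb=cv2.imread(f"pics/{n}0.png")
    # balance
    b=proj("top",[[0.5,0.3,.05]]) 
    c0={"top":(198,222),"scene":(238,188)}[n]; m=np.zeros((400,640),bool); m[c0[1]-45:c0[1]+45,c0[0]-45:c0[0]+45]=1
    z=P[...,2]; bench=np.median(z[(abs(z)<.015)&m]); 
    mm=m&(abs(z-bench-.049)<.004)&(d>0); mm=cv2.morphologyEx(mm.astype(np.uint8),cv2.MORPH_OPEN,np.ones((3,3)))>0
    q=P[mm][:,:2]; print(n,"bench",bench,mm.sum(),"hist",np.histogram(z[m&(z>.01)],np.arange(.03,.06,.003)))
    print(cv2.minAreaRect(q.astype(np.float32)), q.mean(0), np.median(z[mm]))
    M=cv2.inRange(cv2.cvtColor(rgb,cv2.COLOR_BGR2HSV),(60,100,20),(95,255,255))>0
    w=N.T@(P[M&(d>0)]-o).T; k=(abs(w)<.1).all(0); w=w[:,k]; k=abs(w[2]-.024)<.004; print("wax nest-frame",np.percentile(w[:,k],[2,50,98],axis=1).round(4).tolist())
E
```

```text
[ 0.50369343 -0.1888484  -0.68211071] [-0.7 -0.3  0.7  0.8  0.4  0.4 -0.3 -0.1  0.2 -0.6  0.1 -1.2 -0.1  0.6
  0.3 -0.8]
[[ 0.704  0.63  -0.328]
 [-0.571  0.776  0.266]
 [ 0.423 -0.     0.906]]
pin [ 0.5646 -0.0992  0.0629] [[323. 199.]]
grip [ 0.6159 -0.0185  0.0865] [[292. 178.]]
wax [ 0.4998 -0.1857  0.0539] [[355. 224.]]
spin [ 0.5072 -0.1685  0.0648] [[348. 222.]]
top bench -0.0006351670131922525 1330 hist (array([180, 213, 436, 369, 128, 490, 754, 167,  10]), array([0.03 , 0.033, 0.036, 0.039, 0.042, 0.045, 0.048, 0.051, 0.054,
       0.057]))
((0.5066196918487549, 0.24502643942832947), (0.09000995755195618, 0.12113754451274872), 11.301520347595215) [0.50704241 0.24424237] 0.04865351441489753
wax nest-frame [[-0.0218, -0.0401, 0.0206], [0.0063, -0.0057, 0.0236], [0.025, 0.0428, 0.0271]]
scene bench -0.0004167177608808278 366 hist (array([116, 122, 191, 167,  57, 144, 254,  27,   3]), array([0.03 , 0.033, 0.036, 0.039, 0.042, 0.045, 0.048, 0.051, 0.054,
       0.057]))
((0.5044004917144775, 0.24426810443401337), (0.0932823047041893, 0.12397941201925278), 10.080180168151855) [0.50106947 0.24262641] 0.048583718790683364
wax nest-frame [[-0.0234, -0.0476, 0.021], [-0.0009, -0.0096, 0.0245], [0.022, 0.0397, 0.0273]]
```

```bash
cat >> h.py <<'E'
q=np.load("nest.npy"); o=q[:3]; N=nestR(q[3]); G=np.c_[N[:,1],N[:,0],-N[:,2]]
def nest(x,y,z): return o+N@(np.array([x,y,z])/1e3)
def delta(p,Rt=G):
    from station import sensors
    s=sensors.observe(); Rc=np.array(s["tcp_rot"]); 
    print("shift cm",(Rc.T@(np.asarray(p)-s["tcp_pos"])*100).round(2),"turn",R.from_matrix(Rc.T@Rt).as_rotvec().round(3),"gap",round(s["finger_gap"],3),"F",np.round(s["force"],1),"t",round(s["clock"],2),"nest mm",(N.T@(np.array(s["tcp_pos"])-o)*1e3).round(1))
E
python3 -c "
from h import *
print(nest(0,211,131)); delta(nest(0,211,131))"
```

```text
[0.59373959 0.00984169 0.16172632]
shift cm [-52.85 -42.89   5.2 ] turn [-0.312 -0.39   1.764] gap 1.001 F [ 0.2 -0.3  0.1] t 0.1 nest mm [-531.9  511.   436. ]
```

Request:
{"fn": "play_rows", "kwargs": {"plan": [{"x": -52.8,"y": -42.9,"z": 3.0,"wx": -0.312,"wy": -0.39,"wz": 1.764,"fingers": 1},{"x": -52.8,"y": -42.9,"z": 3.0,"wx": -0.312,"wy": -0.39,"wz": 1.764,"fingers": 1},{"x": -52.8,"y": -42.9,"z": 3.0,"wx": -0.312,"wy": -0.39,"wz": 1.764,"fingers": 1},{"x": -52.8,"y": -42.9,"z": 3.0,"wx": -0.312,"wy": -0.39,"wz": 1.764,"fingers": 1},{"x": -52.8,"y": -42.9,"z": 3.0,"wx": -0.312,"wy": -0.39,"wz": 1.764,"fingers": 1},{"x": -52.8,"y": -42.9,"z": 3.0,"wx": -0.312,"wy": -0.39,"wz": 1.764,"fingers": 1},{"x": -52.8,"y": -42.9,"z": 3.0,"wx": -0.312,"wy": -0.39,"wz": 1.764,"fingers": 1},{"x": -52.8,"y": -42.9,"z": 3.0,"wx": -0.312,"wy": -0.39,"wz": 1.764,"fingers": 1}]}}

```text
clock: 1.1
tcp_pos: [0.5181, 0.1726, 0.1918]
tcp_rot: [[0.356, 0.879, 0.319], [0.933, -0.312, -0.18], [-0.059, 0.361, -0.931]]
force: [1.4, 1.0, 0.1]
finger_gap: 1.0
finger_force: 0.0
```

```bash
python3 -c "
from h import *
delta(nest(0,211,131))"
```

```text
shift cm [-12.31  10.64   8.15] turn [-0.056 -0.071  0.315] gap 1.0 F [1.4 1.  0.1] t 1.1 nest mm [-133.5  289.7  226.5]
```

Request:
{"fn": "play_rows", "kwargs": {"plan": [{"x": -12.3,"y": 10.6,"z": 8.1,"wx": -0.056,"wy": -0.071,"wz": 0.315,"fingers": 1},{"x": -12.3,"y": 10.6,"z": 8.1,"wx": -0.056,"wy": -0.071,"wz": 0.315,"fingers": 1},{"x": -12.3,"y": 10.6,"z": 8.1,"wx": -0.056,"wy": -0.071,"wz": 0.315,"fingers": 1},{"x": -12.3,"y": 10.6,"z": 8.1,"wx": -0.056,"wy": -0.071,"wz": 0.315,"fingers": 1},{"x": -12.3,"y": 10.6,"z": 8.1,"wx": -0.056,"wy": -0.071,"wz": 0.315,"fingers": 1}]}}

```text
clock: 1.72
tcp_pos: [0.5934, 0.0125, 0.1618]
tcp_rot: [[0.627, 0.707, 0.327], [0.779, -0.568, -0.265], [-0.002, 0.421, -0.907]]
force: [-1.0, -0.1, 0.3]
finger_gap: 1.002
finger_force: 0.0
```

```bash
python3 -c "
from h import *
delta(nest(0,211,31))
p,d=optics.get_image('scene'); u,v=proj('scene',[nest(0,211,60)])[0].astype(int); print(u,v)
cv2.imwrite('pics/g1.png',cv2.resize(p[v-60:v+60,u-80:u+80,::-1],(800,600),interpolation=2))"
```

```text
shift cm [-0.19  0.19 10.09] turn [-0.001 -0.     0.005] gap 1.002 F [-1.  -0.1  0.3] t 1.73 nest mm [ -1.7 212.9 131.9]
312 177
```

View pics/g1.png

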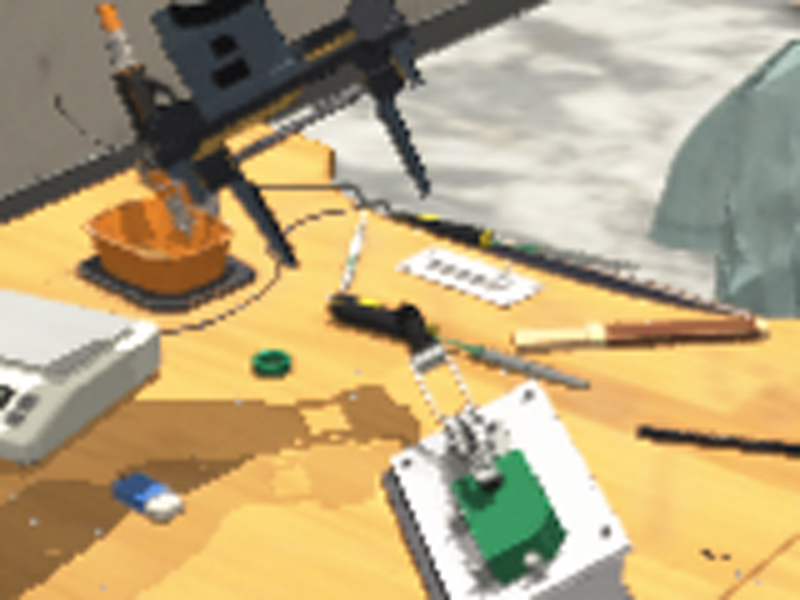

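The crop shows the open fingers straddling the black grip (about (375,320) in the crop), so I descend and close.

Request:
{"fn": "play_rows", "kwargs": {"plan": [{"x": -0.1,"y": 0.2,"z": 3,"fingers": 1},{"x": -0.1,"y": 0.2,"z": 6,"fingers": 1},{"x": -0.1,"y": 0.2,"z": 8.5,"fingers": 1},{"x": -0.1,"y": 0.2,"z": 10,"fingers": 0.2},{"x": -0.1,"y": 0.2,"z": 10,"fingers": -0.4},{"x": -0.1,"y": 0.2,"z": 10,"fingers": -0.7},{"x": -0.1,"y": 0.2,"z": 10,"fingers": -0.7},{"x": -0.1,"y": 0.2,"z": 10,"fingers": -0.7}]}}

```text
invalid input
```

```bash
python3 -c "
from h import *
delta(nest(0,211,31))"
```

```text
shift cm [-0.25  0.21 10.12] turn [-0.001 -0.001  0.006] gap 1.0 F [0.4 0.3 0.9] t 1.77 nest mm [ -2.  213.4 132.2]
```

Request:
{"fn": "play_rows", "kwargs": {"plan": [{"wx": 0,"wy": 0,"wz": 0,"x": -0.1,"y": 0.2,"z": 3,"fingers": 1},{"wx": 0,"wy": 0,"wz": 0,"x": -0.1,"y": 0.2,"z": 6,"fingers": 1},{"wx": 0,"wy": 0,"wz": 0,"x": -0.1,"y": 0.2,"z": 8.5,"fingers": 1},{"wx": 0,"wy": 0,"wz": 0,"x": -0.1,"y": 0.2,"z": 10,"fingers": 0.2},{"wx": 0,"wy": 0,"wz": 0,"x": -0.1,"y": 0.2,"z": 10,"fingers": -0.4},{"wx": 0,"wy": 0,"wz": 0,"x": -0.1,"y": 0.2,"z": 10,"fingers": -0.7},{"wx": 0,"wy": 0,"wz": 0,"x": -0.1,"y": 0.2,"z": 10,"fingers": -0.7},{"wx": 0,"wy": 0,"wz": 0,"x": -0.1,"y": 0.2,"z": 10,"fingers": -0.7}]}}

```text
clock: 2.78
tcp_pos: [0.6275, -0.0158, 0.0728]
tcp_rot: [[0.626, 0.707, 0.329], [0.78, -0.567, -0.265], [-0.001, 0.422, -0.906]]
force: [0.6, 0.3, -0.9]
finger_gap: 0.481
finger_force: 0.0
```

```bash
python3 -c "
from h import *
delta(nest(0,211,31))"
```

```text
shift cm [-0.14 -0.08  0.15] turn [-0.    -0.001  0.006] gap 0.481 F [ 0.6  0.3 -0.9] t 2.77 nest mm [  0.8 212.4  32.5]
```

Request:
{"fn": "play_rows", "kwargs": {"plan": [{"wx": 0,"wy": 0,"wz": 0,"x": 0,"y": 0,"z": 0,"fingers": -0.8},{"wx": 0,"wy": 0,"wz": 0,"x": 0,"y": 0,"z": 0,"fingers": -0.8},{"wx": 0,"wy": 0,"wz": 0,"x": 0,"y": 0,"z": 0,"fingers": -0.8},{"wx": 0,"wy": 0,"wz": 0,"x": 0,"y": 0,"z": 0,"fingers": -0.8},{"wx": 0,"wy": 0,"wz": 0,"x": 0,"y": 0,"z": 0,"fingers": -0.8},{"wx": 0,"wy": 0,"wz": 0,"x": 0,"y": 0,"z": 0,"fingers": -0.8},{"wx": 0,"wy": 0,"wz": 0,"x": 0,"y": 0,"z": 0,"fingers": -0.8}]}}

```text
clock: 3.65
tcp_pos: [0.6254, -0.0145, 0.0708]
tcp_rot: [[0.626, 0.709, 0.326], [0.78, -0.568, -0.263], [-0.002, 0.419, -0.908]]
force: [-12.1, 19.2, 0.3]
finger_gap: 0.186
finger_force: 30.0
```

```bash
python3 -c "
from h import *
from station import sensors
delta(nest(0,211,31)); print(sensors.observe()['finger_force'])
a0=np.arctan2(26,95+8); rr=np.hypot(26,103)
for t in np.linspace(0,1.44,17)[1:]:
    print(round(t,2), (rr*(np.cos(a0+t)-np.cos(a0))/10).round(2), (-rr*(np.sin(a0+t)-np.sin(a0))/10).round(2))"
```

```text
shift cm [-0.11  0.23  0.07] turn [-0.004 -0.001  0.006] gap 0.186 F [-12.1  19.2   0.3] t 3.65 nest mm [ -2.3 212.1  31.7]
30.00187779776752
0.09 -0.28 -0.92
0.18 -0.63 -1.8
0.27 -1.07 -2.65
0.36 -1.58 -3.46
0.45 -2.16 -4.22
0.54 -2.8 -4.93
0.63 -3.51 -5.57
0.72 -4.27 -6.15
0.81 -5.08 -6.65
0.9 -5.93 -7.08
0.99 -6.82 -7.44
1.08 -7.74 -7.71
1.17 -8.68 -7.9
1.26 -9.63 -8.0
1.35 -10.58 -8.02
1.44 -11.53 -7.95
```

Request:
{"fn": "play_rows", "kwargs": {"plan": [{"wx": 0,"wy": 0,"wz": 0,"x": 0,"y": -0.3,"z": 0,"fingers": -0.8},{"wx": 0,"wy": 0,"wz": 0,"x": -0.28,"y": -0.3,"z": -0.92,"fingers": -0.8},{"wx": 0,"wy": 0,"wz": 0,"x": -0.63,"y": -0.3,"z": -1.8,"fingers": -0.8},{"wx": 0,"wy": 0,"wz": 0,"x": -1.07,"y": -0.3,"z": -2.65,"fingers": -0.8},{"wx": 0,"wy": 0,"wz": 0,"x": -1.58,"y": -0.3,"z": -3.46,"fingers": -0.8},{"wx": 0,"wy": 0,"wz": 0,"x": -2.16,"y": -0.3,"z": -4.22,"fingers": -0.8},{"wx": 0,"wy": 0,"wz": 0,"x": -2.8,"y": -0.3,"z": -4.93,"fingers": -0.8},{"wx": 0,"wy": 0,"wz": 0,"x": -3.51,"y": -0.3,"z": -5.57,"fingers": -0.8}]}}

```text
clock: 4.65
tcp_pos: [0.5843, -0.0271, 0.1217]
tcp_rot: [[0.626, 0.708, 0.327], [0.78, -0.567, -0.265], [-0.002, 0.421, -0.907]]
force: [-1.5, -1.3, -8.1]
finger_gap: 0.187
finger_force: 30.0
```

```bash
python3 -c "
from h import *
delta(nest(0,211,31))"
```

```text
shift cm [3.46 0.28 5.7 ] turn [-0.001 -0.     0.006] gap 0.187 F [-1.5 -1.3 -8.1] t 4.65 nest mm [ -2.5 176.3  88. ]
```

Forces are low and the handle is following. On to the second half of the arc.

Request:
{"fn": "play_rows", "kwargs": {"plan": [{"wx": 0,"wy": 0,"wz": 0,"x": -0.76,"y": 0,"z": -0.58,"fingers": -0.8},{"wx": 0,"wy": 0,"wz": 0,"x": -1.57,"y": 0,"z": -1.08,"fingers": -0.8},{"wx": 0,"wy": 0,"wz": 0,"x": -2.42,"y": 0,"z": -1.51,"fingers": -0.8},{"wx": 0,"wy": 0,"wz": 0,"x": -3.31,"y": 0,"z": -1.87,"fingers": -0.8},{"wx": 0,"wy": 0,"wz": 0,"x": -4.23,"y": 0,"z": -2.14,"fingers": -0.8},{"wx": 0,"wy": 0,"wz": 0,"x": -5.17,"y": 0,"z": -2.33,"fingers": -0.8},{"wx": 0,"wy": 0,"wz": 0,"x": -6.12,"y": 0,"z": -2.43,"fingers": -0.8},{"wx": 0,"wy": 0,"wz": 0,"x": -7.07,"y": 0,"z": -2.45,"fingers": -0.8}]}}

```text
clock: 5.65
tcp_pos: [0.5323, -0.0757, 0.1441]
tcp_rot: [[0.626, 0.707, 0.328], [0.78, -0.567, -0.265], [-0.001, 0.422, -0.907]]
force: [-2.2, 4.6, -8.4]
finger_gap: 0.19
finger_force: 30.0
```

```bash
python3 -c "
from h import *
delta(nest(0,211,31))
p,d=optics.get_image('scene'); u,v=proj('scene',[nest(0,80,80)])[0].astype(int); print(u,v)
cv2.imwrite('pics/g2.png',cv2.resize(p[v-60:v+60,u-80:u+80,::-1],(800,600),interpolation=2))"
```

```text
shift cm [10.5   0.25  8.15] turn [-0.001 -0.001  0.006] gap 0.19 F [-2.2  4.6 -8.4] t 5.65 nest mm [ -1.8 105.9 112.4]
318 190
```

View pics/g2.png

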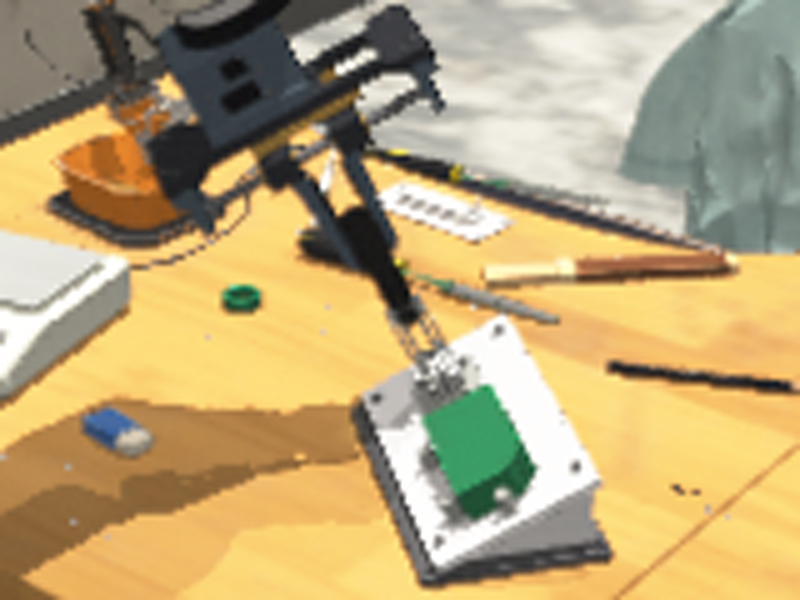

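The handle stands up in the fingers (crop (385,250)) and the spindle is off the block. I push the last bit to the stop.

Request:
{"fn": "play_rows", "kwargs": {"plan": [{"wx": 0,"wy": 0,"wz": 0,"x": -0.5,"y": 0,"z": 0.05,"fingers": -0.8},{"wx": 0,"wy": 0,"wz": 0,"x": -1.0,"y": 0,"z": 0.1,"fingers": -0.8},{"wx": 0,"wy": 0,"wz": 0,"x": -1.2,"y": 0,"z": 0.1,"fingers": -0.8},{"wx": 0,"wy": 0,"wz": 0,"x": -1.2,"y": 0,"z": 0.1,"fingers": -0.8}]}}

```text
clock: 6.2
tcp_pos: [0.5276, -0.0828, 0.1438]
tcp_rot: [[0.624, 0.706, 0.334], [0.781, -0.567, -0.261], [0.005, 0.424, -0.906]]
force: [5.0, 38.4, -6.4]
finger_gap: 0.189
finger_force: 30.0
```

```bash
python3 -c "
from h import *
delta(nest(0,211,31))"
```

```text
shift cm [11.29  0.16  8.17] turn [ 0.001 -0.008  0.005] gap 0.189 F [ 5.  38.4 -6.4] t 6.2 nest mm [ -1.2  97.4 111.7]
```

At the stop. I relax, open and withdraw along the handle.

Request:
{"fn": "play_rows", "kwargs": {"plan": [{"wx": 0,"wy": 0,"wz": 0,"x": 0.35,"y": 0,"z": 0,"fingers": -0.8},{"wx": 0,"wy": 0,"wz": 0,"x": 0.35,"y": 0,"z": 0,"fingers": 0.2},{"wx": 0,"wy": 0,"wz": 0,"x": 0.35,"y": 0,"z": 0,"fingers": 0.2},{"wx": 0,"wy": 0,"wz": 0,"x": 0.35,"y": 0,"z": 0,"fingers": 0.2},{"wx": 0,"wy": 0,"wz": 0,"x": 0.35,"y": 0,"z": 0,"fingers": 0.2},{"wx": 0,"wy": 0,"wz": 0,"x": 0.35,"y": 0,"z": -3,"fingers": 0.2},{"wx": 0,"wy": 0,"wz": 0,"x": 0.35,"y": 0,"z": -7,"fingers": 1},{"wx": 0,"wy": 0,"wz": 0,"x": 0.35,"y": 0,"z": -9,"fingers": 1}]}}

```text
clock: 7.2
tcp_pos: [0.4983, -0.0582, 0.2263]
tcp_rot: [[0.626, 0.707, 0.33], [0.78, -0.567, -0.265], [-0.0, 0.423, -0.906]]
force: [-0.3, -0.1, 0.0]
finger_gap: 0.786
finger_force: 0.0
```

```bash
python3 -c "
from h import *
delta(nest(-1.5,-2,203))
d0=np.load('top0d.npy')
p,d=optics.get_image('scene'); P=cloud('scene',d); M=cv2.inRange(cv2.cvtColor(p,cv2.COLOR_RGB2HSV),(60,100,20),(95,255,255))>0
w=N.T@(P[M&(d>0)]-o).T; w=w[:,(abs(w)<.08).all(0)]; k=abs(w[2]-.024)<.004; print(np.percentile(w[:,k],[1,50,99],axis=1).round(4))
w=N.T@(P[d>0]-o).T; w=w[:,(abs(w[0])<.03)&(w[1]>.06)&(w[1]<.25)&(w[2]>.03)&(w[2]<.16)]
for a in np.arange(.03,.16,.01):
  k=abs(w[2]-a)<.005; print(a.round(2),k.sum(),(w[:2,k].min(1).round(3),np.median(w[:2,k],axis=1).round(3),w[:2,k].max(1).round(3)) if k.any() else '')
"
```

```text
shift cm [-10.    -0.1   -0.04] turn [ 0.    -0.002  0.005] gap 0.786 F [-0.3 -0.1  0. ] t 7.2 nest mm [ -1.   98.  202.8]
[[-0.0239 -0.0498  0.0211]
 [-0.0008 -0.0074  0.0245]
 [ 0.0224  0.0415  0.0274]]
0.03 15 (array([-0.01 ,  0.061]), array([-0.005,  0.092]), array([0.009, 0.101]))
0.04 8 (array([-0.014,  0.089]), array([-0.002,  0.093]), array([0.01 , 0.097]))
0.05 12 (array([-0.014,  0.084]), array([-0.006,  0.094]), array([0.009, 0.102]))
0.06 6 (array([-0.014,  0.082]), array([-0.001,  0.084]), array([0.01 , 0.087]))
0.07 25 (array([-0.015,  0.079]), array([-0.001,  0.084]), array([0.01 , 0.091]))
0.08 17 (array([-0.01 ,  0.078]), array([-0.002,  0.084]), array([0.006, 0.089]))
0.09 22 (array([-0.011,  0.079]), array([-0.003,  0.086]), array([0.007, 0.092]))
0.1 17 (array([-0.011,  0.082]), array([-0.002,  0.09 ]), array([0.006, 0.095]))
0.11 18 (array([-0.01 ,  0.084]), array([-0.001,  0.089]), array([0.005, 0.097]))
0.12 15 (array([-0.01 ,  0.084]), array([-0.002,  0.091]), array([0.005, 0.097]))
0.13 17 (array([-0.011,  0.085]), array([-0.004,  0.093]), array([0.006, 0.097]))
0.14 22 (array([-0.011,  0.089]), array([-0.001,  0.096]), array([0.006, 0.102]))
0.15 0
```

Request:
{"fn": "play_rows", "kwargs": {"plan": [{"wx": 0,"wy": 0,"wz": 0.005,"x": -5,"y": -0.1,"z": 0,"fingers": 1},{"wx": 0,"wy": 0,"wz": 0.005,"x": -10.1,"y": -0.1,"z": 2,"fingers": 1},{"wx": 0,"wy": 0,"wz": 0.005,"x": -10.1,"y": -0.1,"z": 7,"fingers": 1},{"wx": 0,"wy": 0,"wz": 0.005,"x": -10.1,"y": -0.1,"z": 12,"fingers": 1},{"wx": 0,"wy": 0,"wz": 0.005,"x": -10.1,"y": -0.1,"z": 15.5,"fingers": 1},{"wx": 0,"wy": 0,"wz": 0.005,"x": -10.1,"y": -0.1,"z": 16.5,"fingers": 1},{"wx": 0,"wy": 0,"wz": 0.005,"x": -10.1,"y": -0.1,"z": 16.5,"fingers": 1}]}}

```text
clock: 8.12
tcp_pos: [0.4944, -0.1727, 0.0952]
tcp_rot: [[0.639, 0.712, 0.291], [0.768, -0.577, -0.277], [-0.029, 0.401, -0.916]]
force: [-0.9, -0.5, -0.4]
finger_gap: 1.002
finger_force: 0.0
```

```bash
python3 -c "
from h import *
delta(nest(-1.5,-3,4))
p,d=optics.get_image('scene'); u,v=proj('scene',[nest(0,0,30)])[0].astype(int); print(u,v)
cv2.imwrite('pics/g3.png',cv2.resize(p[v-45:v+45,u-60:u+60,::-1],(800,600),interpolation=2))"
```

```text
shift cm [-0.8  -0.65  5.11] turn [-0.024  0.032  0.001] gap 1.002 F [-0.9 -0.5 -0.4] t 8.12 nest mm [ 6.3  6.7 54.7]
331 215
```

View pics/g3.png

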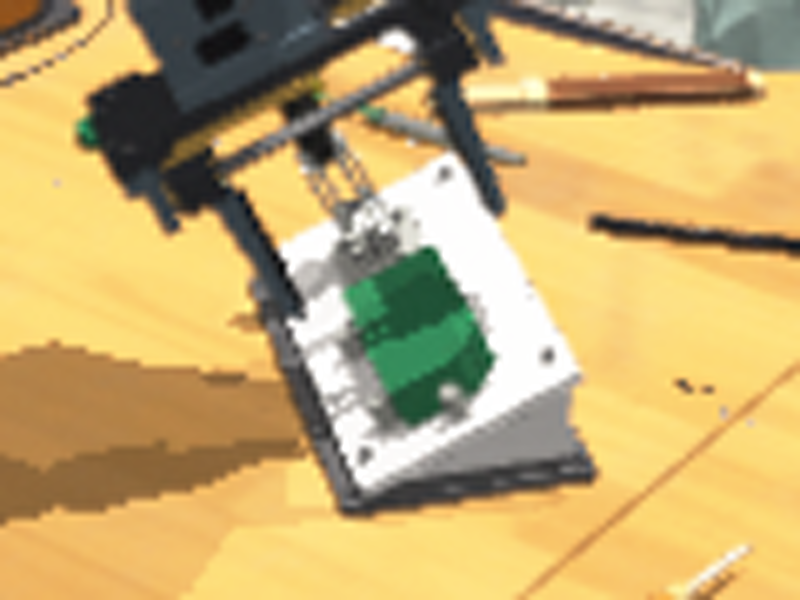

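The fingers straddle the block (crop (300,310) and (500,205)), but the pose stopped about 15 mm short with a slight tilt, so I check the joint limits.

```bash
python3 -c "
from station import sensors
s=sensors.observe();import numpy as np
print(np.round(s['joint_positions'],3),np.round(s['joint_vel'],3),s['clock'])"
```

```text
[-0.286  0.201  2.322 -0.655  0.306  0.999] [-0.001 -0.02   0.006  0.001  0.002 -0.003] 8.175
```

```bash
echo 'G2=G@R.from_euler("y",-.2).as_matrix()' >>h.py; python3 -c "
from h import *
delta(nest(-1.5,-3.5,50),G2)"
```

```text
shift cm [-1.   -0.78  0.57] turn [-0.023 -0.169  0.003] gap 1.003 F [-0.6  0.9  0.2] t 8.18 nest mm [ 6.4  6.7 55.2]
```

Request:
{"fn": "play_rows", "kwargs": {"plan": [{"wx": -0.023,"wy": -0.169,"wz": 0.003,"x": -1.0,"y": -0.8,"z": 0.0,"fingers": 1},{"wx": -0.023,"wy": -0.169,"wz": 0.003,"x": -1.0,"y": -0.8,"z": 0.0,"fingers": 1},{"wx": -0.023,"wy": -0.169,"wz": 0.003,"x": -1.0,"y": -0.8,"z": 0.0,"fingers": 1}]}}

```text
clock: 8.55
tcp_pos: [0.4824, -0.1753, 0.0932]
tcp_rot: [[0.682, 0.704, 0.197], [0.709, -0.571, -0.415], [-0.18, 0.423, -0.888]]
force: [-0.4, 0.5, -0.3]
finger_gap: 1.0
finger_force: 0.0
```

```bash
python3 -c "
from h import *
from station import sensors
delta(nest(-1.5,-3.5,6),G2);print(np.round(sensors.observe()['joint_positions'],3))"
```

```text
shift cm [ 0.93 -0.    4.92] turn [ 0.    -0.001  0.001] gap 1.0 F [-0.4  0.5 -0.3] t 8.55 nest mm [-1.5 -2.9 56.1]
[-0.201  0.233  2.309 -0.932  0.475  1.342]
```

Request:
{"fn": "play_rows", "kwargs": {"plan": [{"wx": 0,"wy": 0,"wz": 0,"x": 0.2,"y": 0,"z": 1.2,"fingers": 1},{"wx": 0,"wy": 0,"wz": 0,"x": 0.45,"y": 0,"z": 2.4,"fingers": 1},{"wx": 0,"wy": 0,"wz": 0,"x": 0.6,"y": 0,"z": 3.4,"fingers": 1},{"wx": 0,"wy": 0,"wz": 0,"x": 0.6,"y": 0,"z": 3.4,"fingers": 1}]}}

```text
clock: 9.05
tcp_pos: [0.4928, -0.186, 0.0609]
tcp_rot: [[0.683, 0.704, 0.195], [0.707, -0.572, -0.415], [-0.181, 0.422, -0.889]]
force: [1.2, -0.3, 0.6]
finger_gap: 0.997
finger_force: 0.0
```

```bash
python3 -c "
from h import *
from station import sensors
delta(nest(-1.5,-3.5,6),G2);print(np.round(sensors.observe()['joint_positions'],3))"
```

```text
shift cm [0.4  0.02 1.41] turn [-0.001  0.001 -0.   ] gap 0.997 F [ 1.2 -0.3  0.6] t 9.05 nest mm [-1.7 -4.6 20.6]
[-0.219  0.322  2.286 -1.044  0.433  1.451]
```

```bash
echo 'G3=G@R.from_euler("y",-.12).as_matrix()' >>h.py; python3 -c "
from h import *
delta(nest(-1.5,-3,5),G3)"
```

```text
shift cm [0.47 0.02 1.5 ] turn [-0.001  0.081 -0.   ] gap 0.997 F [ 1.2 -0.3  0.6] t 9.05 nest mm [-1.7 -4.6 20.6]
```

Request:
{"fn": "play_rows", "kwargs": {"plan": [{"wx": 0,"wy": 0.081,"wz": 0,"x": 0.15,"y": 0,"z": 0,"fingers": 1},{"wx": 0,"wy": 0.081,"wz": 0,"x": 0.3,"y": 0,"z": 0.5,"fingers": 1},{"wx": 0,"wy": 0.081,"wz": 0,"x": 0.4,"y": 0,"z": 1.0,"fingers": 1},{"wx": 0,"wy": 0.081,"wz": 0,"x": 0.47,"y": 0,"z": 1.5,"fingers": 1},{"wx": 0,"wy": 0.081,"wz": 0,"x": 0.47,"y": 0,"z": 1.5,"fingers": 1}]}}

```text
clock: 9.68
tcp_pos: [0.5002, -0.1886, 0.0489]
tcp_rot: [[0.665, 0.705, 0.246], [0.739, -0.573, -0.355], [-0.109, 0.418, -0.902]]
force: [-0.3, 0.2, 0.2]
finger_gap: 0.999
finger_force: 0.0
```

```bash
python3 -c "
from h import *
from station import sensors
delta(nest(-1.5,-3,5),G3);print(np.round(sensors.observe()['joint_positions'],3))"
```

```text
shift cm [-0.08 -0.14  0.16] turn [-0.005  0.     0.001] gap 0.999 F [-0.3  0.2  0.2] t 9.68 nest mm [-0.1 -2.   6.5]
[-0.264  0.338  2.29  -1.062  0.324  1.432]
```

Request:
{"fn": "play_rows", "kwargs": {"plan": [{"wx": 0,"wy": 0,"wz": 0,"x": 0,"y": 0,"z": 0,"fingers": -0.3},{"wx": 0,"wy": 0,"wz": 0,"x": 0,"y": 0,"z": 0,"fingers": -0.3},{"wx": 0,"wy": 0,"wz": 0,"x": 0,"y": 0,"z": 0,"fingers": -0.3},{"wx": 0,"wy": 0,"wz": 0,"x": 0,"y": 0,"z": 0,"fingers": -0.3},{"wx": 0,"wy": 0,"wz": 0,"x": 0,"y": 0,"z": 0,"fingers": -0.3},{"wx": 0,"wy": 0,"wz": 0,"x": 0,"y": 0,"z": 0,"fingers": -0.3},{"wx": 0,"wy": 0,"wz": 0,"x": 0,"y": 0,"z": 0,"fingers": -0.3},{"wx": 0,"wy": 0,"wz": 0,"x": 0,"y": 0,"z": 0,"fingers": -0.3}]}}

```text
clock: 10.68
tcp_pos: [0.5, -0.1886, 0.0492]
tcp_rot: [[0.665, 0.705, 0.247], [0.739, -0.573, -0.354], [-0.108, 0.418, -0.902]]
force: [-1.3, 1.6, 3.5]
finger_gap: 0.549
finger_force: 30.0
```

```bash
python3 -c "
from h import *
from station import sensors
delta(nest(-1.5,-3,5),G3);s=sensors.observe();print(np.round(s['joint_positions'],3),s['finger_force'])
print('lift along nest z in tool:',(np.array(s['tcp_rot']).T@N[:,2]).round(3))"
```

```text
shift cm [-0.06 -0.14  0.2 ] turn [-0.005 -0.     0.   ] gap 0.549 F [-1.3  1.6  3.5] t 10.68 nest mm [-0.1 -2.2  6.9]
[-0.265  0.337  2.291 -1.062  0.323  1.432] 29.995034337043762
lift along nest z in tool: [-0.119 -0.005 -0.993]
```

```bash
python3 -c "
from h import *
from station import sensors
s=sensors.observe(); Rc=np.array(s['tcp_rot']); np.savez('hold.npz',p=Rc.T@(nest(-.1,-2,12)-s['tcp_pos']),R=Rc.T@N)
print(np.load('hold.npz')['p'])"
```

```text
[-4.14143037e-04 -1.46306535e-06 -5.06802723e-03]
```

Request:
{"fn": "play_rows", "kwargs": {"plan": [{"wx": 0,"wy": 0,"wz": 0,"x": -0.1,"y": 0,"z": -0.8,"fingers": -0.3},{"wx": 0,"wy": 0,"wz": 0,"x": -0.24,"y": 0,"z": -2,"fingers": -0.3},{"wx": 0,"wy": 0,"wz": 0,"x": -0.48,"y": 0,"z": -4,"fingers": -0.3},{"wx": 0,"wy": 0,"wz": 0,"x": -0.8,"y": 0,"z": -7,"fingers": -0.3},{"wx": 0,"wy": 0,"wz": 0,"x": -1.2,"y": 0,"z": -10,"fingers": -0.3},{"wx": 0,"wy": 0,"wz": 0,"x": -1.5,"y": 0,"z": -12,"fingers": -0.3},{"wx": 0,"wy": 0,"wz": 0,"x": -1.5,"y": 0,"z": -12,"fingers": -0.3}]}}

```text
clock: 11.55
tcp_pos: [0.4607, -0.157, 0.1604]
tcp_rot: [[0.665, 0.704, 0.25], [0.739, -0.573, -0.354], [-0.107, 0.42, -0.901]]
force: [0.4, 0.0, -1.5]
finger_gap: 0.55
finger_force: 30.0
```

```bash
cat >> h.py <<'E'
def place(z,c=(.506,.2447),yaw=11,half=0):
    from station import sensors
    h=np.load("hold.npz"); Rb=R.from_euler("z",yaw+half,degrees=True).as_matrix(); Rt=Rb@h["R"].T
    p=np.array([c[0],c[1],z+.012])-Rt@h["p"]; delta(p,Rt); print(np.round(sensors.observe()["joint_positions"],3)); return p
E
python3 -c "
from h import *
print(place(.049+.10)); print(place(.149,half=180))"
```

```text
shift cm [ 32.74 -19.99 -12.69] turn [ 0.305  0.186 -0.903] gap 0.55 F [ 0.4  0.  -1.5] t 11.55 nest mm [  1.2  -2.4 129. ]
[-0.214  0.021  2.36  -0.645  0.509  1.024]
[0.5060138  0.24450554 0.15591882]
shift cm [ 32.77 -20.01 -12.71] turn [ 0.493 -0.486  2.183] gap 0.55 F [ 0.4  0.  -1.5] t 11.55 nest mm [  1.2  -2.4 129. ]
[-0.214  0.021  2.36  -0.645  0.509  1.024]
[0.5059862  0.24489446 0.15591882]
```

Request:
{"fn": "play_rows", "kwargs": {"plan": [{"wx": 0,"wy": 0,"wz": 0,"x": -0.6,"y": 2.3,"z": -5,"fingers": -0.3},{"wx": 0,"wy": 0,"wz": 0,"x": -1.2,"y": 4.6,"z": -9.9,"fingers": -0.3},{"wx": 0,"wy": 0,"wz": 0,"x": -1.2,"y": 4.6,"z": -9.9,"fingers": -0.3},{"wx": 0.305,"wy": 0.186,"wz": -0.903,"x": 31.5,"y": -15.4,"z": -22.6,"fingers": -0.3},{"wx": 0.305,"wy": 0.186,"wz": -0.903,"x": 31.5,"y": -15.4,"z": -22.6,"fingers": -0.3},{"wx": 0.305,"wy": 0.186,"wz": -0.903,"x": 31.5,"y": -15.4,"z": -22.6,"fingers": -0.3},{"wx": 0.305,"wy": 0.186,"wz": -0.903,"x": 31.5,"y": -15.4,"z": -22.6,"fingers": -0.3},{"wx": 0.305,"wy": 0.186,"wz": -0.903,"x": 31.5,"y": -15.4,"z": -22.6,"fingers": -0.3}]}}

```text
clock: 12.55
tcp_pos: [0.4948, 0.1548, 0.2633]
tcp_rot: [[-0.164, 0.986, 0.023], [0.979, 0.165, -0.123], [-0.125, 0.003, -0.992]]
force: [0.4, -1.0, -0.6]
finger_gap: 0.548
finger_force: 30.0
```

```bash
python3 -c "
from h import *
place(.149)"
```

```text
shift cm [9.93 2.56 9.57] turn [ 0.004  0.006 -0.026] gap 0.548 F [ 0.4 -1.  -0.6] t 12.55 nest mm [-109.5  261.1  294.1]
[ 0.322  0.038  2.058 -0.142  1.067  0.226]
```

Request:
{"fn": "play_rows", "kwargs": {"plan": [{"wx": 0.004,"wy": 0.006,"wz": -0.026,"x": 5,"y": 1.3,"z": 2,"fingers": -0.3},{"wx": 0.004,"wy": 0.006,"wz": -0.026,"x": 9.9,"y": 2.6,"z": 5,"fingers": -0.3},{"wx": 0.004,"wy": 0.006,"wz": -0.026,"x": 9.9,"y": 2.6,"z": 9.6,"fingers": -0.3},{"wx": 0.004,"wy": 0.006,"wz": -0.026,"x": 9.9,"y": 2.6,"z": 9.6,"fingers": -0.3},{"wx": 0.004,"wy": 0.006,"wz": -0.026,"x": 9.9,"y": 2.6,"z": 9.6,"fingers": -0.3}]}}

```text
clock: 13.18
tcp_pos: [0.5082, 0.2423, 0.1584]
tcp_rot: [[-0.183, 0.983, 0.022], [0.976, 0.185, -0.117], [-0.119, -0.0, -0.993]]
force: [0.8, 0.2, -0.8]
finger_gap: 0.544
finger_force: 30.0
```

```bash
python3 -c "
from h import *
place(.149); place(.052)
p,d=optics.get_image('scene'); u,v=proj('scene',[[.506,.245,.1]])[0].astype(int); print(u,v)
cv2.imwrite('pics/g4.png',cv2.resize(p[v-45:v+45,u-60:u+60,::-1],(800,600),interpolation=2))"
```

```text
shift cm [ 0.29 -0.17  0.21] turn [ 0.004 -0.    -0.007] gap 0.544 F [ 0.8  0.2 -0.8] t 13.18 nest mm [-194.4  337.5  217.9]
[ 0.458  0.259  2.023 -0.147  0.898  0.367]
shift cm [ 1.44 -0.17  9.84] turn [ 0.004 -0.    -0.007] gap 0.544 F [ 0.8  0.2 -0.8] t 13.18 nest mm [-194.4  337.5  217.9]
[ 0.458  0.259  2.023 -0.147  0.898  0.367]
236 169
```

View pics/g4.png

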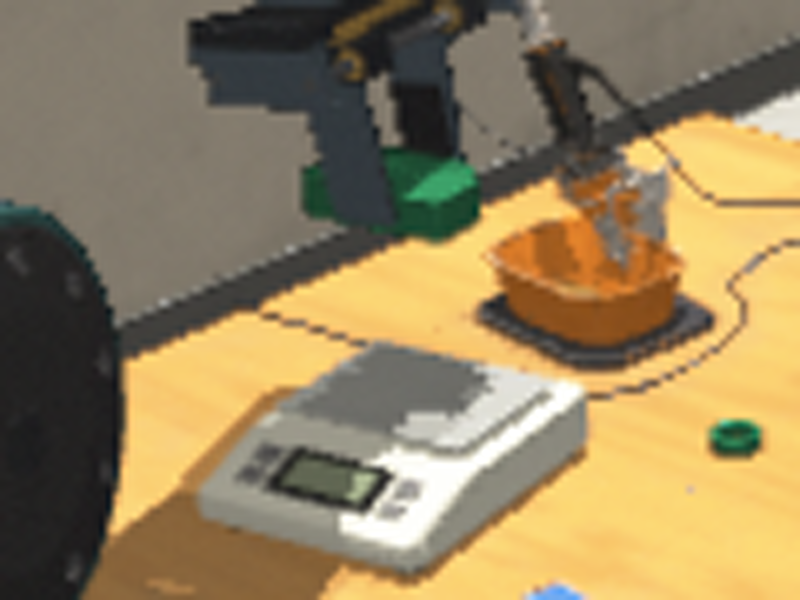

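The block hangs level over the pan (crop (390,195) above the pan at (420,390)). I lower it gently.

Request:
{"fn": "play_rows", "kwargs": {"plan": [{"wx": 0.004,"wy": 0,"wz": -0.007,"x": 0.5,"y": -0.17,"z": 3,"fingers": -0.3},{"wx": 0.004,"wy": 0,"wz": -0.007,"x": 1.0,"y": -0.17,"z": 6,"fingers": -0.3},{"wx": 0.004,"wy": 0,"wz": -0.007,"x": 1.3,"y": -0.17,"z": 8.5,"fingers": -0.3},{"wx": 0.004,"wy": 0,"wz": -0.007,"x": 1.4,"y": -0.17,"z": 9.5,"fingers": -0.3},{"wx": 0.004,"wy": 0,"wz": -0.007,"x": 1.4,"y": -0.17,"z": 9.5,"fingers": -0.3}]}}

```text
clock: 13.85
tcp_pos: [0.5062, 0.2448, 0.0628]
tcp_rot: [[-0.19, 0.982, 0.019], [0.974, 0.191, -0.117], [-0.119, -0.004, -0.993]]
force: [-0.1, -0.1, 0.4]
finger_gap: 0.548
finger_force: 30.0
```

```bash
python3 -c "
from h import *
place(.049)
p,d=optics.get_image('top'); P=cloud('top',d); M=cv2.inRange(cv2.cvtColor(p,cv2.COLOR_RGB2HSV),(60,100,20),(95,255,255))>0
w=P[M&(d>0)]; w=w[(abs(w-[.506,.245,.075])<.09).all(1)]; print(len(w),np.percentile(w,[2,50,98],axis=0).round(3))
u,v=proj('top',[[.506,.245,.05]])[0].astype(int)
cv2.imwrite('pics/g5.png',cv2.resize(p[v-45:v+45,u-60:u+60,::-1],(800,600),interpolation=2))"
```

```text
shift cm [ 0.06 -0.02  0.68] turn [ 0.001 -0.001  0.001] gap 0.548 F [-0.1 -0.1  0.4] t 13.85 nest mm [-237.6  338.2  132.6]
[ 0.463  0.412  2.042 -0.171  0.73   0.4  ]
379 [[0.488 0.2   0.067]
 [0.511 0.227 0.08 ]
 [0.535 0.261 0.084]]
```

View pics/g5.png

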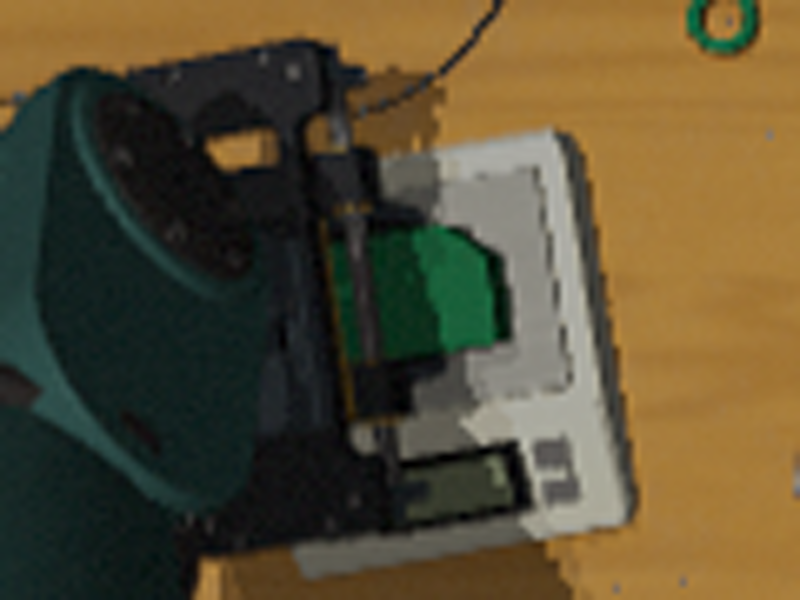

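From above the block is aligned with the pan, with even margins (block edges at crop x 505, y 225–350; pan edges at x 570, y 175–395). I lower the last 7 mm.

Request:
{"fn": "play_rows", "kwargs": {"plan": [{"wx": 0,"wy": 0,"wz": 0,"x": 0.02,"y": 0,"z": 0.25,"fingers": -0.3},{"wx": 0,"wy": 0,"wz": 0,"x": 0.04,"y": 0,"z": 0.4,"fingers": -0.3},{"wx": 0,"wy": 0,"wz": 0,"x": 0.06,"y": 0,"z": 0.5,"fingers": -0.3},{"wx": 0,"wy": 0,"wz": 0,"x": 0.06,"y": 0,"z": 0.5,"fingers": -0.3}]}}

```text
clock: 14.4
tcp_pos: [0.5057, 0.2448, 0.057]
tcp_rot: [[-0.191, 0.981, 0.018], [0.974, 0.192, -0.118], [-0.119, -0.005, -0.993]]
force: [-0.7, 1.2, -1.3]
finger_gap: 0.547
finger_force: 30.0
```

```bash
python3 -c "
from h import *
place(.049)"
```

```text
shift cm [-0.02  0.03  0.11] turn [ 0.    -0.     0.001] gap 0.547 F [-0.7  1.2 -1.3] t 14.4 nest mm [-240.5  337.9  127.6]
[ 0.464  0.422  2.043 -0.173  0.721  0.403]
```

Request:
{"fn": "play_rows", "kwargs": {"plan": [{"wx": 0,"wy": 0,"wz": 0,"x": 0,"y": 0,"z": 0.1,"fingers": -0.3},{"wx": 0,"wy": 0,"wz": 0,"x": 0,"y": 0,"z": 0.15,"fingers": -0.3},{"wx": 0,"wy": 0,"wz": 0,"x": 0,"y": 0,"z": 0.15,"fingers": -0.3}]}}

```text
clock: 14.78
tcp_pos: [0.5058, 0.2448, 0.0558]
tcp_rot: [[-0.191, 0.981, 0.018], [0.974, 0.192, -0.118], [-0.119, -0.005, -0.993]]
force: [-1.9, 1.1, 5.1]
finger_gap: 0.547
finger_force: 30.0
```

```bash
python3 -c "
from h import *
place(.049)"
```

```text
shift cm [-0.03  0.02 -0.01] turn [ 0.    -0.     0.001] gap 0.547 F [-1.9  1.1  5.1] t 14.78 nest mm [-240.9  337.9  126.4]
[ 0.463  0.424  2.043 -0.173  0.719  0.403]
```

Contact at 5 N. I open slowly and back off.

Request:
{"fn": "play_rows", "kwargs": {"plan": [{"wx": 0,"wy": 0,"wz": 0,"x": 0,"y": 0,"z": 0,"fingers": 0.2},{"wx": 0,"wy": 0,"wz": 0,"x": 0,"y": 0,"z": 0,"fingers": 0.4},{"wx": 0,"wy": 0,"wz": 0,"x": 0,"y": 0,"z": 0,"fingers": 0.7},{"wx": 0,"wy": 0,"wz": 0,"x": 0,"y": 0,"z": 0,"fingers": 0.7},{"wx": 0,"wy": 0,"wz": 0,"x": 0,"y": 0,"z": 0,"fingers": 0.7},{"wx": 0,"wy": 0,"wz": 0,"x": -0.2,"y": 0,"z": -1.5,"fingers": 0.7},{"wx": 0,"wy": 0,"wz": 0,"x": -0.6,"y": 0,"z": -5,"fingers": 0.7},{"wx": 0,"wy": 0,"wz": 0,"x": -1.4,"y": 0,"z": -11,"fingers": 0.7}]}}

```text
clock: 15.78
tcp_pos: [0.5054, 0.2435, 0.1671]
tcp_rot: [[-0.191, 0.981, 0.016], [0.974, 0.192, -0.119], [-0.119, -0.007, -0.993]]
force: [1.3, 0.5, 0.4]
finger_gap: 0.85
finger_force: 0.0
```

Request:
{"fn": "play_rows", "kwargs": {"plan": [{"wx": 0,"wy": 0,"wz": 0,"x": 5,"y": -2,"z": -5,"fingers": 0.7},{"wx": 0,"wy": 0,"wz": 0,"x": 10,"y": -2,"z": -8,"fingers": 0.7},{"wx": 0,"wy": 0,"wz": 0,"x": 15,"y": -3,"z": -8,"fingers": 0.7},{"wx": 0,"wy": 0,"wz": 0,"x": 20,"y": -3,"z": -8,"fingers": 0.7},{"wx": 0,"wy": 0,"wz": 0,"x": 25,"y": -4,"z": -8,"fingers": 0.7},{"wx": 0,"wy": 0,"wz": 0,"x": 25,"y": -4,"z": -8,"fingers": 0.7},{"wx": 0,"wy": 0,"wz": 0,"x": 25,"y": -4,"z": -8,"fingers": 0.7}]}}

```text
clock: 16.65
tcp_pos: [0.4179, 0.489, 0.2169]
tcp_rot: [[-0.191, 0.981, 0.018], [0.974, 0.192, -0.117], [-0.119, -0.005, -0.993]]
force: [-0.0, 0.4, 0.0]
finger_gap: 0.853
finger_force: 0.0
```

```bash
python3 -c "
from h import *
from station import sensors
s=sensors.observe(); print(s['tcp_pos'],s['clock'],s['force'])
p,d=optics.get_image('top'); P=cloud('top',d); M=cv2.inRange(cv2.cvtColor(p,cv2.COLOR_RGB2HSV),(60,100,20),(95,255,255))>0
w=P[M&(d>0)]; w=w[(abs(w-[.506,.245,.075])<[.09,.09,.02]).all(1)]; w=w[w[:,2]>.068]; print(len(w),cv2.minAreaRect(w[:,:2].astype(np.float32)),w[:,2].min(),w[:,2].max())
A=np.c_[w[:,:2],np.ones(len(w))]; print(np.linalg.lstsq(A,w[:,2],rcond=None)[0])
a=p[170:290,150:390,::-1]
cv2.imwrite('pics/g6.png',cv2.resize(a,(800,400),interpolation=2))"
```

```text
[0.41789116 0.4889968  0.21690643] 16.65 [-0.01711779  0.37095531  0.04185049]
598 ((0.5068332552909851, 0.2458615005016327), (0.04841682314872742, 0.09101322293281555), 10.858879089355469) 0.06810359572293968 0.07823684383801482
[ 0.00691375 -0.00198171  0.06982435]
```

View pics/g6.png

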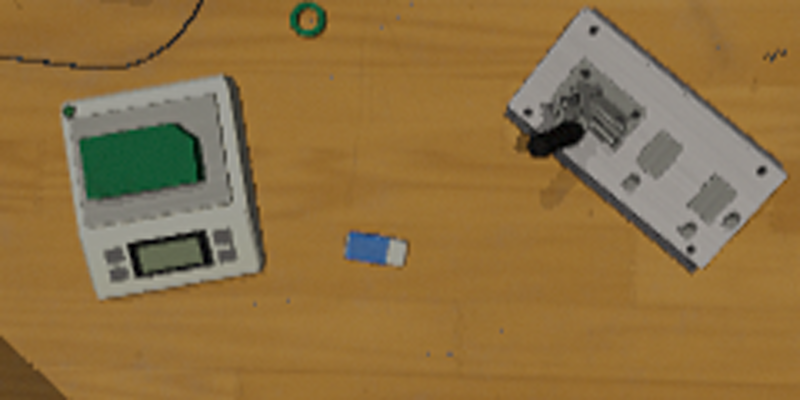

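The block lies flat on the pan, within about 1 mm of centre and aligned with it (crop (140,162)). The handle is still up at (555,138), so I hand in.

```bash
python3 -c "
from station import finish_job
print(finish_job())"
```

```text
the job is handed in; nothing more can be done
None
```

The job is handed in: the clamp is open with its handle up at the stop, and the wax block lies flat, the same side up, lengthwise and within about 1 mm of centre on the balance pan, released, with about 17 s used; the one doubt is that joint 4 reached −1.062 and joint 5 about 0.306 against quoted limits of −1.06 and 0.31 near the grasp, which could be rounding.

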